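Lay the thick paperback down on the photo mat

ROBOT

A 7-joint arm with a two-finger parallel gripper is mounted at the origin on the work surface; the furniture and walls round the work are solid. World frame = base frame: x ahead of the robot, y to its left, z up, the work surface at z = 0. Lengths are in m, angles in rad, forces in N, time in s.
With the tool pointing down it reaches from about 0.4 to 0.9 m from the base axis. Payload 5.6 kg.
Tool frame: the origin (TCP) lies at the centre of the arm's flange, where the gripper is bolted on; the fingertips stand 190 mm ahead of it and the grasp point (between the pads) lies 171 mm ahead of it; z points along the fingers, y is the direction in which the jaws open and shut (so a half turn about z gives the same grasp; the last joint's range is limited). The gripper opens to 92 mm and grips with 3 to 60 N. Pads are 20 mm wide; open, the fingers measure 128 mm over their backs; the gripper's body (75 mm by 189 mm) begins 69 mm behind the grasp point.
Start: joints at [1.26, 0.468, -0.012, 1.603, 0.006, 1.071, -0.056], TCP at [0.172, -0.627, 0.405] pointing down, gripper open.
Joint ranges: [-2.53, 2.53], [-0.31, 2.02], [-1.57, 1.55], [0.28, 2.44], [-1.29, 4.43], [0.15, 1.84], [-2.92, 2.92]. Speed limits (rad/s): [2.57, 2.57, 3.14, 3.14, 3.14, 3.14, 3.14].

INTERFACE

Orientations are given as a rotation vector (axis times angle).
In Python, from rig import observe, eyes, bot gives the robot as it stands.
- The arm moves only by the tool arm_command, never from a script. Its argument "motion" is a list of rows, each an object of numbers: "dx", "dy", "dz": the shift along the tool's x, y, z in m; "ax", "ay", "az": the turn, a rotation vector about the tool's x, y, z in rad. A call has 1 to 12 rows; each row is the pose to reach, as a shift and turn from the pose commanded when the call began, along the tool's axes at that moment; what a row does not reach only later rows make up. A row lasts 1/8 s, in which the tool goes at most 62.5 mm and 10.7 degrees, less where a joint would pass 70% of its speed; a pose out of reach is approached as far as the arm can. A call with a gripper value outside its range is refused whole. "fingers" is the gripper's target within -1 to 1 (fully open at 1, half-way at 0, shut at -1), set as the call begins (left out, the last holds). The fingers move at their own pace and stop on an object; "squeeze" is the grip in N (left out, the last holds). Time passes only in rows, so rows that repeat a pose let the fingers close. It gives the time, the measured TCP pose, the force and the opening at its end, in the units of the state.
- observe(): the state, without advancing time (a new reading comes with each control period).
- eyes.capture(name): name is "side" or "top"; returns (picture, depth): 420x560x3 uint8, red, green, blue; 420x560 float32, m along the optical axis (not along the pixel's ray), 0 where there is no reading.
- eyes.calibration(name): a dict with "fx", "fy", "cx", "cy" (pixels), "k1" (the pictures are not rectified: a ray, as slopes to the right and down, at radius r is drawn at 1 + k1 r^2 times it, then the intrinsics apply), "world_to_cam" (4x4, takes a point from world to camera coordinates). Camera axes: x right, y up, looking along -z (the intrinsics and any distortion apply to the point x, -y, -z); pixel columns grow to the right and rows downward; lengths in m; the calibration is good to about 2 mm. A picture is of the moment at which its call begins. calibration takes no time and is no camera call.
- bot.job_done(): hands the job in, once; it reports no verdict.
The state is a dict: "clock": time; "qpos": joint angles; "qvel": joint speeds; "effort": joint torques, N m; "tcp_pos": TCP position; "eef_rot": TCP orientation; "wrist_force": force on the tool from outside, world axes, zero at the start; "torque": the same for the moment, N m; "gripper_width": finger opening in m.
Only numpy, scipy, OpenCV 4.12 (cv2) and the standard library are available. Lean on these libraries where they do the work, as an engineer would, in place of code of your own. Each camera call takes 0.05 s, during which the arm holds its last target.

TASK

On the dark desk mat two paperbacks stand on end, each just in front of its own white outlined frame, in which a book is laid to have its cover photographed. Push the thicker paperback near its top so that it topples away from the robot onto the frame it stands before, front cover up, then push it along the mat with the fingertips until it lies flat and wholly inside the outline. Only push it, do not pick it up; leave the thin paperback standing and the eraser, pen and stamp where they are.

Things in the scene. Friction and masses are not known exactly. Their poses are not given: they have to be found in the camera images.
- mat: Thin dark rubber mat, fixed, 270 x 330 x 3 mm (x, y, z). Origin: centre of its underside, on the desk top. Its x axis points away from the robot (turned up to 0.35 rad), y to the left, z up. The books stand on its near strip at about mat x = -100 mm, one at mat y = +83 mm and one at y = -83 mm, in either order; the two frames lie beyond them.
- frame_left (a point): Centre of the left frame on the mat's top face, at mat x = 34, y = +83 mm; axes as the mat's. The frame is a rectangle of white lines 4 mm wide, flush with the mat: 178 (x) x 138 (y) mm inside the lines, 186 x 146 mm over them.
- frame_right (a point): Centre of the right frame, at mat x = 34, y = -83 mm, otherwise the same as the left one.
- thick_book: The thick paperback: brown card cover, 40 mm thick (its x), 105 mm wide (y), 148 mm tall (z), 0.15 to 0.3 kg, at first standing on end. Origin: centre of the face it then stands on. x: from front cover (x = -20 mm, facing the robot; pale panel and pale bar on it) to back cover (x = +20 mm); y: towards the spine; z: from foot to head. Once it lies right, x points down and z along mat x.
- foot (a point): Middle of the thick book's lower back edge (book x = 20, y = 0, z = 0 mm), about which it topples; it may slip some mm then but stays on the mat. It starts 10 to 40 mm short of the inside of the frame's near line, within 6 mm sideways of the frame's middle and 0.08 rad of its direction, so the toppled book at first overhangs the near line and must be pushed on.
- foot_left (a point): Corner of the thick book's back cover at its foot, spine side (book x = 20, y = 52.5, z = 0 mm).
- foot_right (a point): Corner of the back cover at its foot, other side (20, -52.5, 0 mm).
- head_left (a point): Corner of the back cover at its head, spine side (20, 52.5, 148 mm).
- head_right (a point): Corner of the back cover at its head, other side (20, -52.5, 148 mm).
- thin_book: The thin paperback, to be left standing: like the thick one in height (148 mm), width (105 mm) and look but only 22 mm thick. Origin: centre of the face it stands on; axes as for the thick one.
- eraser: Eraser, 48 x 23 x 13 mm, lying on the mat midway between the two standing books, its length along mat x. Origin: centre of its underside.
- pen: Ballpoint pen, 145 mm long, 12 mm wide, 9 mm high, lying on the mat between the two frames, its length along mat x. Origin: centre of its underside.
- stamp: Hand stamp with a wooden foot and a round knob, 24 x 58 x 59 mm, standing on the desk to the left of the mat. Origin: centre of its underside.

How it is judged:
By the outcome, as a careful person would: the job done as asked, in the order asked, and still so for the second after the job is handed in, with the robot touching nothing.
It also fails if it takes over 38 s, if anything falls off the work surface, if the arm or the gripper's body presses on something with over 40 N, if the wrist force passes 120 N, or if a joint passes its speed limit or range.

## Working session

There is one attempt and no reset: what is moved stays moved. The work goes in short steps, Python scripts to look and compute and a tool call to move; the robot and the scene stay as the last step left them, time stands still between calls to the robot, and variables do not carry over. Pictures are saved under pics/ and viewed, and the job is handed in when it is done.

Besides the shell and the picture viewer there is one more tool, called after "Request:" as name(argument=value, ...) on one line, values as JSON. arm_command: Moves the arm, as the interface text tells. Its arguments: {"type":"object","properties":{"motion":{"type":"array","items":{"type":"object","properties":{"dx":{"type":"number"},"dy":{"type":"number"},"dz":{"type":"number"},"ax":{"type":"number"},"ay":{"type":"number"},"az":{"type":"number"}}}},"fingers":{"type":"number"},"squeeze":{"type":"number"}},"required":["motion"]}

```bash
ls; mkdir -p pics; python3 - <<'E'
from rig import observe, eyes, bot
import cv2,numpy as np
s=observe(); print(s)
for n in ("side","top"):
    p,d=eyes.capture(n); np.savez(f"cap0_{n}.npz",p=p,d=d); cv2.imwrite(f"pics/a_{n}.png",p[:,:,::-1]); print(eyes.calibration(n))
E
```

```text
pics
{'clock': 0.0, 'qpos': array([ 1.2600237 ,  0.46839237, -0.01162782,  1.60362966,  0.00602648,
        1.07140347, -0.05626769]), 'qvel': array([ 0.00015838, -0.00027545,  0.00049296,  0.00146391,  0.00048204,
        0.00018709,  0.00182385]), 'effort': array([ 2.47233675e-04, -5.20570743e+01, -1.21415849e-02, -2.43741560e+01,
       -5.66315674e-02,  1.73762022e-02,  1.73074704e-04]), 'tcp_pos': array([ 0.17187718, -0.62660217,  0.40372771]), 'eef_rot': array([-3.11173343e+00, -4.19131233e-01,  5.88989722e-04]), 'wrist_force': array([-0.60521466,  0.06644276, -0.4582742 ]), 'torque': array([0.00432621, 0.04301964, 0.0234111 ]), 'gripper_width': 0.09217480703911972}
{'fx': 476.3131867193602, 'fy': 476.3131867193602, 'cx': 278.38915673619266, 'cy': 210.47496344878786, 'k1': -0.02069851546926646, 'world_to_cam': array([[-0.04768789, -0.99886114,  0.00151585,  0.01313646],
       [ 0.8532961 , -0.03994931,  0.51989404, -0.50617216],
       [-0.51924139,  0.02608612,  0.85422941, -0.70280574],
       [ 0.        ,  0.        ,  0.        ,  1.        ]])}
{'fx': 484.65720575581196, 'fy': 484.65720575581196, 'cx': 281.12186388281793, 'cy': 217.53611162886756, 'k1': -0.1105210427139791, 'world_to_cam': array([[ 1.80884142e-02, -9.99646689e-01, -1.94758085e-02,
        -4.38572829e-05],
       [ 9.93430393e-01,  1.57676360e-02,  1.13346527e-01,
        -5.36720646e-01],
       [-1.12999393e-01, -2.13981191e-02,  9.93364615e-01,
        -1.07598282e+00],
       [ 0.00000000e+00,  0.00000000e+00,  0.00000000e+00,
         1.00000000e+00]])}
```

View pics/a_side.png

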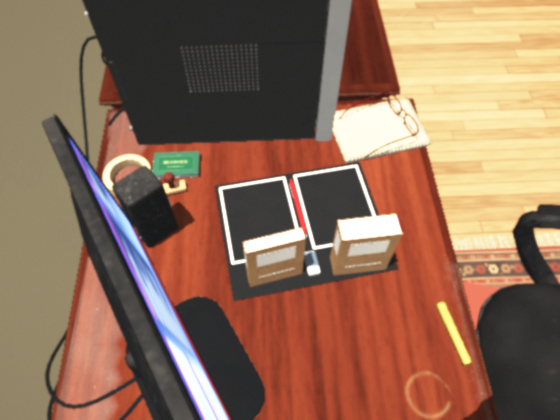

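View pics/a_top.png

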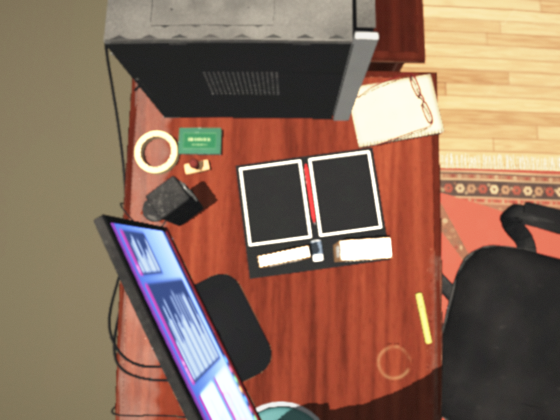

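The side view shows the thick book on the right (about 365,245) and the thin one on the left (275,257). The eraser is at (312,262), the red pen between the frames, and the stamp at (172,183). The top view has the thick book's top at (362,249). Next I'll measure them.

```bash
cat > h.py <<'E'
import numpy as np,cv2
from rig import observe, eyes, bot
from scipy.spatial.transform import Rotation as R
def cal(n):
    c=eyes.calibration(n); K=np.array([[c['fx'],0,c['cx']],[0,c['fy'],c['cy']],[0,0,1]]); return K,np.array([c['k1'],0,0,0,0.]),c['world_to_cam']
def rays(n,px):
    K,D,T=cal(n); px=np.asarray(px,float).reshape(-1,1,2)
    u=cv2.undistortPoints(px,K,D).reshape(-1,2)
    d=np.c_[u[:,0],-u[:,1],-np.ones(len(u))]
    Rm=T[:3,:3]; return -Rm.T@T[:3,3], d@Rm
def onplane(n,px,z):
    o,d=rays(n,px); return o+d*((z-o[2])/d[:,2])[:,None]
def proj(n,P):
    K,D,T=cal(n); P=np.asarray(P,float).reshape(-1,3); c=P@T[:3,:3].T+T[:3,3]
    u=np.c_[c[:,0]/-c[:,2],-c[:,1]/-c[:,2]]; r2=(u**2).sum(1)[:,None]; u=u*(1+D[0]*r2)
    return u*[K[0,0],K[1,1]]+[K[0,2],K[1,2]]
def cloud(n,d):
    v,u=np.mgrid[0:d.shape[0],0:d.shape[1]]; K,D,T=cal(n)
    un=cv2.undistortPoints(np.c_[u.ravel(),v.ravel()].astype(float).reshape(-1,1,2),K,D).reshape(-1,2)
    z=d.ravel(); P=np.c_[un[:,0]*z,-un[:,1]*z,-z]; P=(P-T[:3,3])@T[:3,:3]
    return P.reshape(d.shape+(3,))
E
python3 - <<'E'
from h import *
for n,(x0,y0,w,h) in (("side",(205,150,210,150)),("top",(225,140,180,140))):
    f=np.load(f"cap0_{n}.npz"); p=f['p'];d=f['d']
    c=cv2.resize(p[y0:y0+h,x0:x0+w],(w*4-40,0) if 0 else None,fx=3.7,fy=3.7,interpolation=cv2.INTER_CUBIC)
    cv2.imwrite(f"pics/z_{n}.png",c[:,:,::-1])
    P=cloud(n,d)
    for px in ([(365,215),(366,225),(300,285),(257,220),(275,240)] if n=="side" else [(365,248),(290,256),(275,200),(345,190),(330,310)]):
        print(n,px,P[px[1],px[0]].round(4),p[px[1],px[0]])
    print(proj(n,[[.172,-.627,.2]]))
E
```

```text
side (365, 215) [ 0.571  -0.1966  0.0031] [98 83 70]
side (366, 225) [ 0.4658 -0.1603  0.1485] [255 255 255]
side (300, 285) [ 0.4201 -0.0487  0.0035] [59 60 59]
side (257, 220) [0.57   0.0307 0.0021] [63 60 60]
side (275, 240) [ 0.4435 -0.0021  0.1494] [255 255 255]
[[739.29066655 378.61076369]]
top (365, 248) [ 0.4637 -0.164   0.1509] [255 255 255]
top (290, 256) [ 0.4453 -0.0128  0.1492] [255 255 255]
top (275, 200) [0.581  0.0248 0.0034] [58 59 56]
top (345, 190) [ 0.6076 -0.1397  0.002 ] [59 58 56]
top (330, 310) [ 0.3277 -0.1066  0.0024] [165  74  51]
[[599.43838377 397.08262065]]
```

```bash
python3 - <<'E'
from h import *
for n in ("side","top"):
    f=np.load(f"cap0_{n}.npz"); p=f['p'];d=f['d'];P=cloud(n,d)
    # region scans
    z=P[...,2]; m=(d>0)
    x=P[...,0];y=P[...,1]
    reg=m&(z>0.135)&(z<.17)&(x>.2)&(x<.6)&(abs(y)<.25)
    k,l,st,ce=cv2.connectedComponentsWithStats(reg.astype(np.uint8))
    for i in range(1,k):
        if st[i,4]>60:
            q=P[l==i]; r=cv2.minAreaRect((q[:,:2]*1000).astype(np.float32)); print(n,st[i],q.mean(0).round(4),r, np.median(q[:,2]))
E
```

```text
side [ 128  165   38   50 1142] [0.5513 0.2266 0.1597] ((559.2487182617188, 237.20970153808594), (63.46964645385742, 74.08436584472656), 36.40296173095703) 0.16381772693220317
side [ 337  214   66   31 1490] [ 0.4587 -0.1637  0.1478] ((460.8223571777344, -165.68850708007812), (42.767173767089844, 105.81416320800781), 4.677090644836426) 0.14865731724470238
side [126 216  91 180 399] [0.3365 0.1678 0.153 ] ((347.0240478515625, 172.63748168945312), (333.079345703125, 4.1244659423828125), 28.000261306762695) 0.1540561137347262
side [243 228  63  29 962] [4.412e-01 2.000e-04 1.474e-01] ((443.41253662109375, -0.6138381958007812), (24.430652618408203, 105.00346374511719), 12.692166328430176) 0.14871660207523169
side [113 373  28  21 150] [0.2192 0.2212 0.1531] ((218.87136840820312, 223.2757110595703), (10.582632064819336, 45.162574768066406), 20.99898338317871) 0.15358010362581798
top [161 178  32  42 870] [0.5601 0.2264 0.162 ] ((557.9208374023438, 221.79074096679688), (56.26744842529297, 83.91443634033203), 89.874755859375) 0.1644277626980814
top [160 229  75 152 772] [0.3456 0.1725 0.1529] ((348.64154052734375, 172.53982543945312), (333.58935546875, 7.36955451965332), 28.02649688720703) 0.15280924336414053
top [ 339  238   54   23 1032] [ 0.4621 -0.1638  0.149 ] ((462.4216613769531, -164.83740234375), (40.28599548339844, 106.31922149658203), 4.200496196746826) 0.14904037733596306
top [258 246  53  21 571] [ 4.448e-01 -3.000e-04  1.492e-01] ((444.914306640625, -0.3726921081542969), (22.13823699951172, 103.75774383544922), 12.908745765686035) 0.14931544187044052
```

View pics/z_side.png

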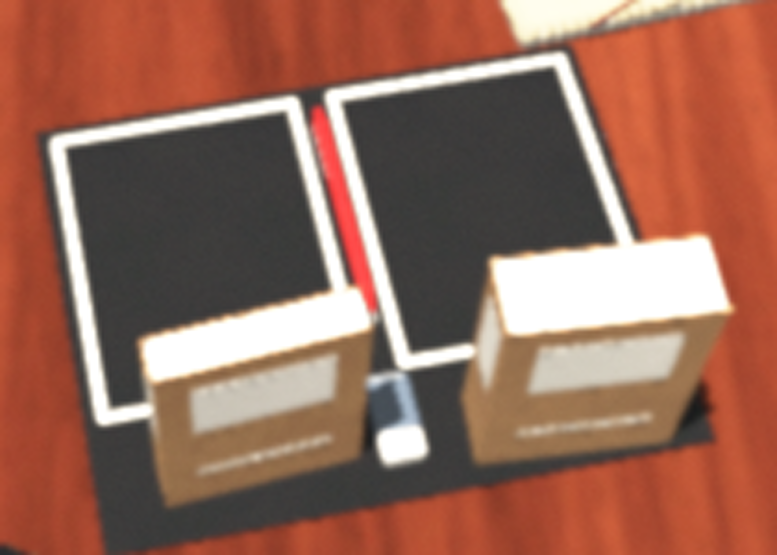

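```bash
cat > frame.py <<'E'
from h import *
def frames(n,p):
    # inner dark regions of the frames: dark components bounded by white lines
    g=cv2.cvtColor(p,cv2.COLOR_RGB2GRAY); 
    w=(g>150).astype(np.uint8)
    dark=(g<120).astype(np.uint8)
    return g,w,dark
if __name__=="__main__":
    for n in ("side","top"):
        p=np.load(f"cap0_{n}.npz")['p']; d=np.load(f"cap0_{n}.npz")['d']
        P=cloud(n,d); g=cv2.cvtColor(p,cv2.COLOR_RGB2GRAY)
        v,u=np.where((g>140)&(np.abs(P[...,2]-.003)<.006)&(P[...,0]>.45)&(P[...,0]<.75)&(P[...,1]<.1)&(P[...,1]>-.26))
        W=onplane(n,np.c_[u,v],.003)[:,:2]
        np.save(f"white_{n}.npy",W)
        img=np.zeros((400,500),np.uint8)
        m=((W-[.4,-.3])*1000).astype(int); img[m[:,0].clip(0,399),m[:,1].clip(0,499)]=255
        img=cv2.dilate(img,np.ones((3,3)))
        cv2.imwrite(f"pics/w_{n}.png",img[::-1,::-1]); print(len(W))
E
python3 frame.py
```

```text
2042
2547
```

View pics/z_top.png

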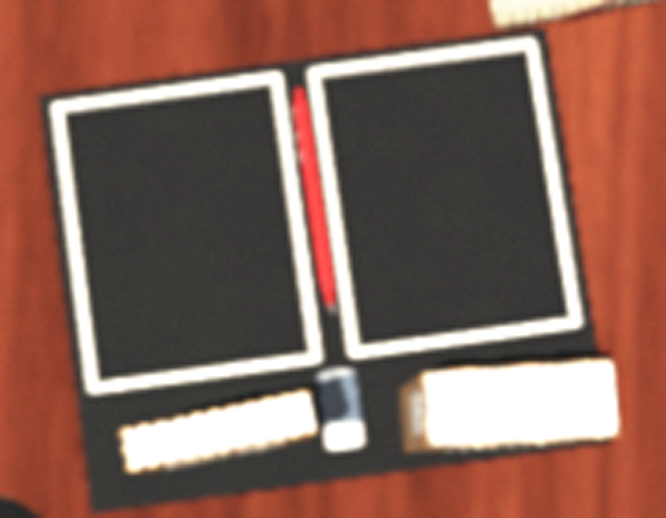

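Both crops show the thick book on the right, pale panel towards the robot. In the top view the whole right frame is visible: corners near (308,157), (371,150), (381,229), (319,236). I'll fit the frame's rectangle.

```bash
python3 - <<'E'
from h import *
p=np.load("cap0_top.npz")['p'];d=np.load("cap0_top.npz")['d']
k=6
big=cv2.resize(p,None,fx=k,fy=k,interpolation=cv2.INTER_CUBIC); g=cv2.cvtColor(big,cv2.COLOR_RGB2GRAY)
m=(g>155).astype(np.uint8)
cs,h=cv2.findContours(m,cv2.RETR_CCOMP,cv2.CHAIN_APPROX_NONE)
for i,c in enumerate(cs):
    a=cv2.contourArea(c)/k/k
    if a<2500: continue
    q=(c.reshape(-1,2)+.5)/k-.5
    W=onplane("top",q,.003)
    mm=W[:,:2].mean(0)
    if .45<mm[0]<.75 and abs(mm[1])<.25:
        r=cv2.minAreaRect((W[:,:2]*1000).astype(np.float32)); print(h[0,i,3],a,r)
# side frames
p=np.load("cap0_side.npz")['p']
P=cloud("top",d)
# PC case extents
z=P[...,2]; s=(z>.06)&(P[...,0]>.6)&(P[...,1]<.2)&(P[...,1]>-.35); q=P[s]; print("case",q.min(0),q.max(0), np.percentile(q,[1,5,50],axis=0))
E
```

```text
-1 5194.930555555556 ((576.3397216796875, 25.29529571533203), (192.20785522460938, 153.26608276367188), 8.716283798217773)
236 4091.9166666666665 ((576.0794067382812, 25.65814208984375), (173.64585876464844, 133.0003662109375), 8.680533409118652)
-1 5164.375 ((601.4874267578125, -138.11123657226562), (192.43536376953125, 153.04220581054688), 8.635346412658691)
239 4064.472222222222 ((601.09130859375, -138.60015869140625), (173.4847869873047, 133.2730255126953), 8.665457725524902)
case [ 0.77376073 -0.14826407  0.06003658] [0.8995875  0.199984   0.41527228] [[ 0.77536573 -0.1427029   0.0698761 ]
 [ 0.77598075 -0.12909126  0.1063849 ]
 [ 0.77845654  0.02532644  0.36828422]]
```

```bash
cat >> h.py <<'E'
def to(target,yaw_deg):
    """deltas in current tool axes to reach TCP target, tool down with tool x at yaw"""
    s=observe(); R0=R.from_rotvec(s['eef_rot'])
    x=np.array([np.cos(np.radians(yaw_deg)),np.sin(np.radians(yaw_deg)),0]); z=np.array([0,0,-1.])
    R1=R.from_matrix(np.c_[x,np.cross(z,x),z])
    d=R0.inv().apply(np.array(target)-s['tcp_pos']); a=(R0.inv()*R1).as_rotvec()
    print("t",s['clock'],"tcp",s['tcp_pos'].round(4),"yaw",np.degrees(np.arctan2(*R0.as_matrix()[[1,0],0])).round(2),"F",s['wrist_force'].round(2),"w",round(s['gripper_width'],4)," d",d.round(4),"a",a.round(4))
FC=np.array([.6012,-.1383]); FY=8.67
def f2w(x,y):
    c,s=np.cos(np.radians(FY)),np.sin(np.radians(FY)); return FC+[c*x-s*y,s*x+c*y]
def w2f(p):
    c,s=np.cos(np.radians(FY)),np.sin(np.radians(FY)); q=np.asarray(p)[...,:2]-FC; return np.stack([c*q[...,0]+s*q[...,1],-s*q[...,0]+c*q[...,1]],-1)
E
python3 -c "
from h import *
to([.402,-.1696,.405],4.4)"
```

```text
t 0.1 tcp [ 0.1719 -0.6266  0.4038] yaw 15.34 F [-0.51  0.19  0.47] w 0.0918  d [ 0.3428 -0.3799 -0.0006] a [-0.0015  0.0003  0.1909]
```

Request:
arm_command(motion=[{"dx": 0.014,"dy": -0.015,"az": 0.01},{"dx": 0.041,"dy": -0.046,"az": 0.02},{"dx": 0.075,"dy": -0.084,"az": 0.04},{"dx": 0.11,"dy": -0.122,"az": 0.06},{"dx": 0.144,"dy": -0.16,"az": 0.08},{"dx": 0.178,"dy": -0.198,"az": 0.1},{"dx": 0.213,"dy": -0.236,"az": 0.12},{"dx": 0.247,"dy": -0.274,"az": 0.14},{"dx": 0.281,"dy": -0.312,"az": 0.16},{"dx": 0.309,"dy": -0.342,"az": 0.175},{"dx": 0.33,"dy": -0.366,"az": 0.185},{"dx": 0.343,"dy": -0.38,"az": 0.191}], fingers=0)

```text
invalid input
```

```bash
python3 -c "
from h import *
to([.402,-.1696,.315],4.4); print(observe()['qpos'].round(2))"
```

```text
t 0.1 tcp [ 0.1719 -0.6266  0.4038] yaw 15.34 F [-0.51  0.19  0.47] w 0.0918  d [ 0.3428 -0.3797  0.0894] a [-0.0015  0.0003  0.1909]
[ 1.26  0.47 -0.01  1.6   0.01  1.07 -0.06]
```

Request:
arm_command(motion=[{"dx": 0.014,"dy": -0.015,"dz": 0,"ax": 0,"ay": 0,"az": 0.01},{"dx": 0.041,"dy": -0.046,"dz": 0,"ax": 0,"ay": 0,"az": 0.02},{"dx": 0.075,"dy": -0.084,"dz": 0,"ax": 0,"ay": 0,"az": 0.04},{"dx": 0.11,"dy": -0.122,"dz": 0,"ax": 0,"ay": 0,"az": 0.06},{"dx": 0.144,"dy": -0.16,"dz": 0,"ax": 0,"ay": 0,"az": 0.08},{"dx": 0.178,"dy": -0.198,"dz": 0,"ax": 0,"ay": 0,"az": 0.1},{"dx": 0.213,"dy": -0.236,"dz": 0,"ax": 0,"ay": 0,"az": 0.12},{"dx": 0.247,"dy": -0.274,"dz": 0,"ax": 0,"ay": 0,"az": 0.14},{"dx": 0.281,"dy": -0.312,"dz": 0,"ax": 0,"ay": 0,"az": 0.16},{"dx": 0.309,"dy": -0.342,"dz": 0,"ax": 0,"ay": 0,"az": 0.175},{"dx": 0.33,"dy": -0.366,"dz": 0,"ax": 0,"ay": 0,"az": 0.185},{"dx": 0.343,"dy": -0.38,"dz": 0,"ax": 0,"ay": 0,"az": 0.191}], fingers=0)

```text
clock: 1.6
tcp_pos: [0.4026, -0.168, 0.4045]
eef_rot: [-3.139, -0.123, 0.0]
wrist_force: [-0.3, -0.1, -0.4]
gripper_width: 0.0459
```

```bash
python3 -c "
from h import *
to([.402,-.1696,.315],4.4); print(observe()['qpos'].round(2))"
```

```text
t 1.6 tcp [ 0.4026 -0.168   0.4045] yaw 4.51 F [-0.26 -0.08 -0.41] w 0.0459  d [-0.0007  0.0016  0.0895] a [-0.0002  0.0003  0.0018]
[ 0.61  0.12 -0.31  2.08  0.05  0.94 -1.22]
```

Request:
arm_command(motion=[{"dx": 0,"dy": 0,"dz": 0.02,"ax": 0,"ay": 0,"az": 0},{"dx": 0,"dy": 0.001,"dz": 0.05,"ax": 0,"ay": 0,"az": 0},{"dx": 0,"dy": 0.001,"dz": 0.08,"ax": 0,"ay": 0,"az": 0},{"dx": 0,"dy": 0.001,"dz": 0.09,"ax": 0,"ay": 0,"az": 0}])

```text
clock: 2.1
tcp_pos: [0.4016, -0.1704, 0.3131]
eef_rot: [-3.138, -0.121, 0.005]
wrist_force: [-0.7, -1.0, 0.6]
gripper_width: 0.0459
```

```bash
python3 - <<'E'
from h import *
to([.402,-.1696,.315],4.4)
for n in ("side","top"):
    p,d=eyes.capture(n); cv2.imwrite(f"pics/b_{n}.png",cv2.resize(p[130:330,180:460],None,fx=2.5,fy=2.5)[:,:,::-1])
E
```

```text
t 2.1 tcp [ 0.4016 -0.1704  0.3131] yaw 4.41 F [-0.74 -1.03  0.59] w 0.0459  d [ 0.0004 -0.0008 -0.0019] a [-0.0016  0.003   0.0001]
```

View pics/b_side.png

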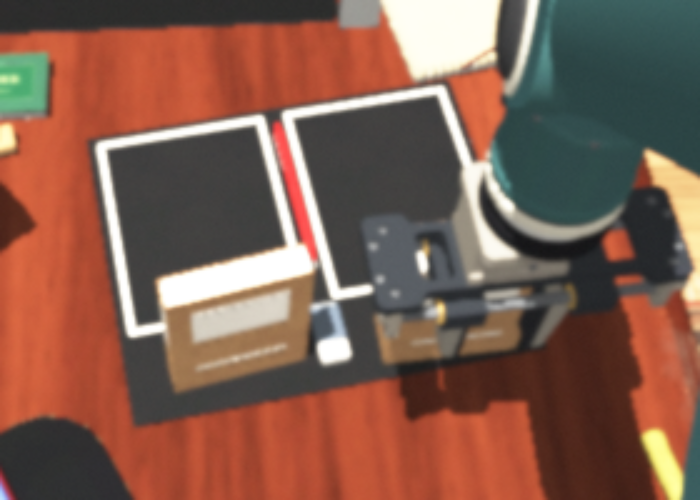

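View pics/b_top.png

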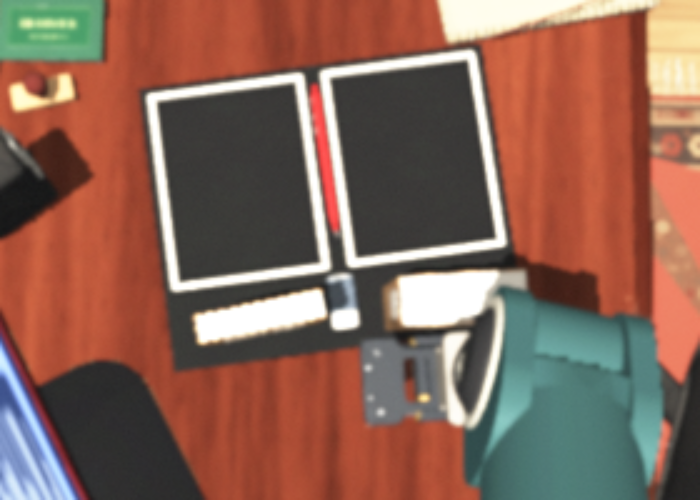

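Request:
arm_command(motion=[{"dx": 0.01,"dy": 0,"dz": 0,"ax": 0,"ay": 0,"az": 0},{"dx": 0.022,"dy": 0,"dz": 0,"ax": 0,"ay": 0,"az": 0},{"dx": 0.028,"dy": 0,"dz": 0,"ax": 0,"ay": 0,"az": 0},{"dx": 0.034,"dy": 0,"dz": 0,"ax": 0,"ay": 0,"az": 0},{"dx": 0.04,"dy": 0,"dz": 0,"ax": 0,"ay": 0,"az": 0},{"dx": 0.046,"dy": 0,"dz": 0,"ax": 0,"ay": 0,"az": 0},{"dx": 0.052,"dy": 0,"dz": 0,"ax": 0,"ay": 0,"az": 0},{"dx": 0.058,"dy": 0,"dz": 0,"ax": 0,"ay": 0,"az": 0},{"dx": 0.064,"dy": 0,"dz": 0,"ax": 0,"ay": 0,"az": 0},{"dx": 0.07,"dy": 0,"dz": 0,"ax": 0,"ay": 0,"az": 0},{"dx": 0.076,"dy": 0,"dz": 0,"ax": 0,"ay": 0,"az": 0},{"dx": 0.08,"dy": 0,"dz": 0,"ax": 0,"ay": 0,"az": 0}])

```text
clock: 3.7
tcp_pos: [0.4825, -0.1644, 0.3146]
eef_rot: [-3.139, -0.121, -0.0]
wrist_force: [0.2, 0.0, -0.5]
gripper_width: 0.0459
```

```bash
python3 - <<'E'
from h import *
to([.402,-.1696,.315],4.4)
p,d=eyes.capture("side"); cv2.imwrite(f"pics/c_side.png",cv2.resize(p[130:330,180:460],None,fx=2.5,fy=2.5)[:,:,::-1])
E
```

```text
t 3.7 tcp [ 0.4825 -0.1644  0.3146] yaw 4.4 F [ 0.17  0.03 -0.47] w 0.0459  d [-0.0806 -0.001  -0.0004] a [-0. -0.  0.]
```

View pics/c_side.png

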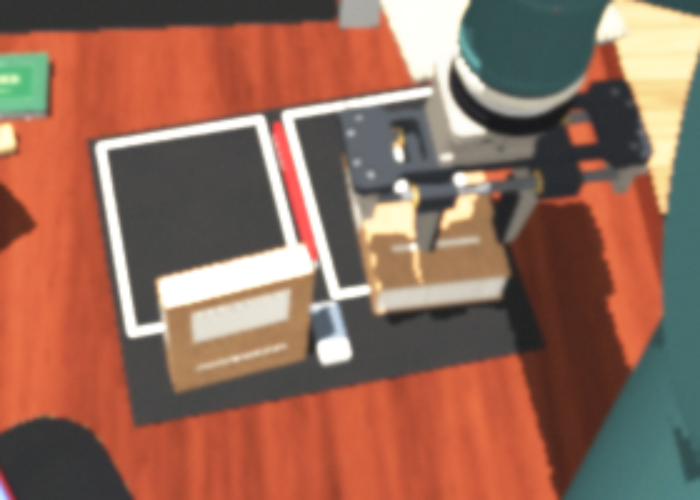

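It toppled: the book lies front cover up, with its foot face visible at crop (378-510, 280-312), overhanging the near line. I'll back off and measure it.

Request:
arm_command(motion=[{"dx": -0.03,"dy": 0,"dz": 0,"ax": 0,"ay": 0,"az": 0},{"dx": -0.07,"dy": 0,"dz": 0,"ax": 0,"ay": 0,"az": 0},{"dx": -0.08,"dy": 0,"dz": 0,"ax": 0,"ay": 0,"az": 0}])

```text
clock: 4.12
tcp_pos: [0.4003, -0.1708, 0.3145]
eef_rot: [3.139, 0.118, -0.003]
wrist_force: [-0.2, -0.2, 0.7]
gripper_width: 0.0458
```

```bash
cat > meas.py <<'E'
from h import *
import sys
tag=sys.argv[1]
for n in ("side","top"):
    p,d=eyes.capture(n); np.savez(f"cap_{tag}_{n}.npz",p=p,d=d); cv2.imwrite(f"pics/{tag}_{n}.png",cv2.resize(p[130:330,180:460],None,fx=2.5,fy=2.5)[:,:,::-1])
    P=cloud(n,d); q=P[(np.abs(P[...,2]-.043)<.006)&(P[...,0]>.4)&(P[...,0]<.72)&(P[...,1]<-.06)&(P[...,1]>-.25)]
    if len(q)>100:
        r=cv2.minAreaRect((w2f(q)*1000).astype(np.float32)); print(n,len(q),"frame coords mm:",np.round(r[0],1),np.round(r[1],1),round(r[2],2),"z",np.median(q[:,2]).round(4)); print(cv2.boxPoints(r).round(1).tolist())
to([.402,-.1696,.315],4.4)
E
python3 meas.py d
```

```text
side 1711 frame coords mm: [-38.8 -13.8] [106.6 144.9] 86.69 z 0.0429
[[-114.0999984741211, -62.79999923706055], [30.5, -71.19999694824219], [36.599998474121094, 35.20000076293945], [-108.0, 43.599998474121094]]
top 2966 frame coords mm: [-40.9 -13.7] [104.1 149. ] 85.59 z 0.0431
[[-119.19999694824219, -59.79999923706055], [29.399999618530273, -71.30000305175781], [37.400001525878906, 32.5], [-111.19999694824219, 44.0]]
t 4.225 tcp [ 0.4019 -0.1709  0.3149] yaw 4.34 F [0.97 0.44 0.21] w 0.0459  d [ 0.0002 -0.0013 -0.0001] a [ 0.0005 -0.0003 -0.0011]
```

View pics/d_side.png

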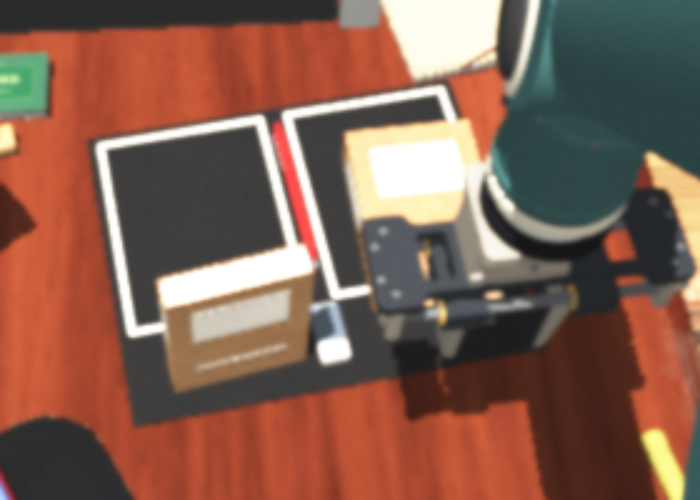

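View pics/d_top.png

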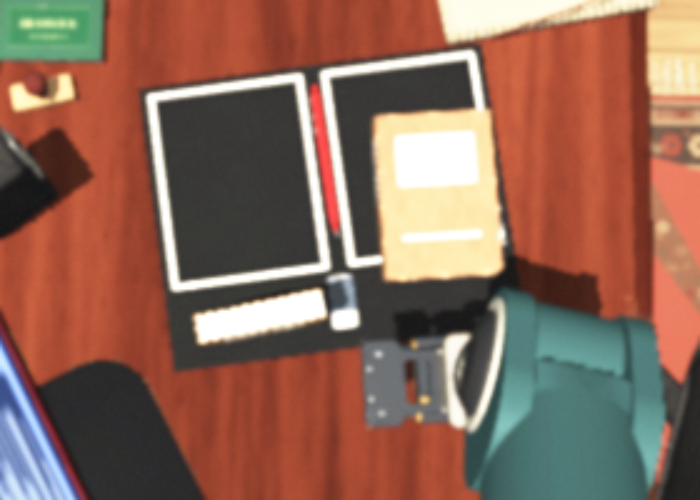

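The top view shows the book flat at frame coordinates (-41, -14) mm, turned -4.4°. The next move squares the gripper to the frame and lowers it behind the foot.

```bash
python3 -c "
from h import *
to([*f2w(-.155,-.010),.204],8.67); print(f2w(-.155,-.010))"
```

```text
t 4.225 tcp [ 0.4019 -0.1709  0.3149] yaw 4.34 F [0.97 0.44 0.21] w 0.0459  d [0.0474 0.0042 0.1109] a [ 0.0005 -0.0003 -0.0756]
[ 0.44947862 -0.17155093]
```

Request:
arm_command(motion=[{"dx": 0.005,"dy": 0.0005,"dz": 0.01,"ax": 0,"ay": 0,"az": -0.01},{"dx": 0.013,"dy": 0.001,"dz": 0.03,"ax": 0,"ay": 0,"az": -0.03},{"dx": 0.022,"dy": 0.002,"dz": 0.055,"ax": 0,"ay": 0,"az": -0.05},{"dx": 0.032,"dy": 0.003,"dz": 0.08,"ax": 0,"ay": 0,"az": -0.07},{"dx": 0.042,"dy": 0.004,"dz": 0.1,"ax": 0,"ay": 0,"az": -0.076},{"dx": 0.047,"dy": 0.004,"dz": 0.108,"ax": 0,"ay": 0,"az": -0.076},{"dx": 0.047,"dy": 0.004,"dz": 0.111,"ax": 0,"ay": 0,"az": -0.076},{"dx": 0.047,"dy": 0.004,"dz": 0.111,"ax": 0,"ay": 0,"az": -0.076}])

```text
clock: 5.22
tcp_pos: [0.4495, -0.1709, 0.2038]
eef_rot: [3.132, 0.24, 0.0]
wrist_force: [0.1, 0.3, 0.4]
gripper_width: 0.0457
```

```bash
python3 -c "
from h import *
to([*f2w(-.088,-.010),.204],8.67)"
```

```text
t 5.225 tcp [ 0.4495 -0.1709  0.2038] yaw 8.76 F [0.1  0.29 0.4 ] w 0.0457  d [ 0.0669  0.0007 -0.0002] a [ 0.0001 -0.      0.0016]
```

Request:
arm_command(motion=[{"dx": 0.006,"dy": 0,"dz": 0,"ax": 0,"ay": 0,"az": 0},{"dx": 0.013,"dy": 0,"dz": 0,"ax": 0,"ay": 0,"az": 0},{"dx": 0.019,"dy": 0,"dz": 0,"ax": 0,"ay": 0,"az": 0},{"dx": 0.025,"dy": 0,"dz": 0,"ax": 0,"ay": 0,"az": 0},{"dx": 0.031,"dy": 0,"dz": 0,"ax": 0,"ay": 0,"az": 0},{"dx": 0.037,"dy": 0,"dz": 0,"ax": 0,"ay": 0,"az": 0},{"dx": 0.043,"dy": 0,"dz": 0,"ax": 0,"ay": 0,"az": 0},{"dx": 0.049,"dy": 0,"dz": 0,"ax": 0,"ay": 0,"az": 0},{"dx": 0.055,"dy": 0,"dz": 0,"ax": 0,"ay": 0,"az": 0},{"dx": 0.06,"dy": 0,"dz": 0,"ax": 0,"ay": 0,"az": 0},{"dx": 0.064,"dy": 0,"dz": 0,"ax": 0,"ay": 0,"az": 0},{"dx": 0.066,"dy": 0,"dz": 0,"ax": 0,"ay": 0,"az": 0}])

```text
clock: 6.72
tcp_pos: [0.5149, -0.1609, 0.2036]
eef_rot: [-3.132, -0.24, 0.0]
wrist_force: [-2.0, 0.3, 1.7]
gripper_width: 0.0462
```

```bash
python3 meas.py e; python3 -c "
from h import *
print(w2f(observe()['tcp_pos']))"
```

```text
side 984 frame coords mm: [-15.3  -0. ] [170.1  90.3] 0.52 z 0.0429
[[-100.69999694824219, 44.29999923706055], [-99.9000015258789, -45.900001525878906], [70.19999694824219, -44.400001525878906], [69.30000305175781, 45.900001525878906]]
top 1748 frame coords mm: [-3.3 -8. ] [148.4 104.8] 0.16 z 0.0431
[[-77.69999694824219, 44.20000076293945], [-77.4000015258789, -60.599998474121094], [71.0, -60.20000076293945], [70.69999694824219, 44.599998474121094]]
t 6.825 tcp [ 0.515  -0.1608  0.2037] yaw 8.76 F [-0.34  0.5  -1.  ] w 0.0459  d [-0.1129 -0.0086 -0.1114] a [-0.     -0.0005  0.0762]
[-0.08865615 -0.00928588]
```

View pics/e_top.png

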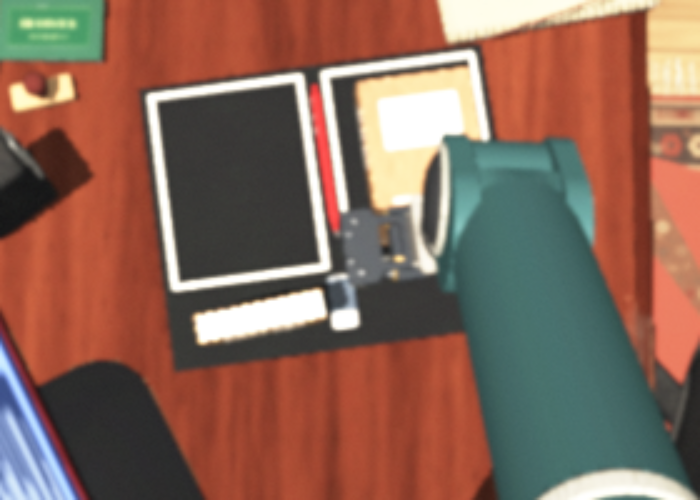

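View pics/e_side.png

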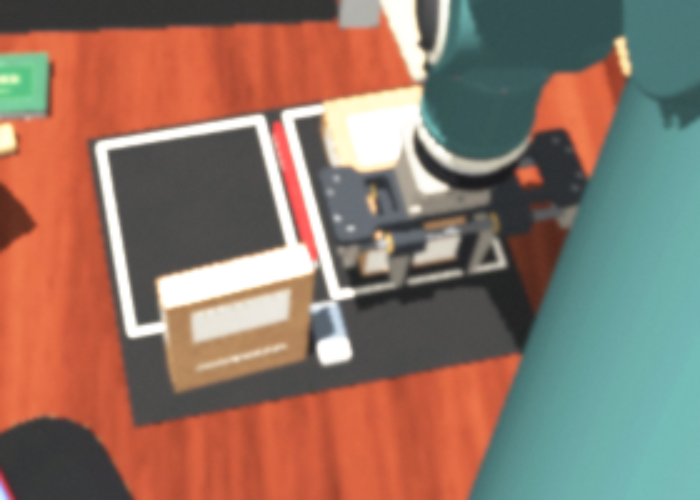

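The book now lies at about (-3, -8) mm with no turn, inside the outline. I'll back off, lift clear and check.

Request:
arm_command(motion=[{"dx": -0.01,"dy": 0,"dz": 0,"ax": 0,"ay": 0,"az": 0},{"dx": -0.03,"dy": 0,"dz": 0,"ax": 0,"ay": 0,"az": 0},{"dx": -0.05,"dy": 0,"dz": -0.01,"ax": 0,"ay": 0,"az": 0},{"dx": -0.065,"dy": 0,"dz": -0.05,"ax": 0,"ay": 0,"az": 0},{"dx": -0.07,"dy": 0,"dz": -0.1,"ax": 0,"ay": 0,"az": 0},{"dx": -0.07,"dy": 0.01,"dz": -0.15,"ax": 0,"ay": 0,"az": 0},{"dx": -0.07,"dy": 0.05,"dz": -0.19,"ax": 0,"ay": 0,"az": 0},{"dx": -0.07,"dy": 0.1,"dz": -0.2,"ax": 0,"ay": 0,"az": 0},{"dx": -0.07,"dy": 0.15,"dz": -0.2,"ax": 0,"ay": 0,"az": 0},{"dx": -0.07,"dy": 0.2,"dz": -0.2,"ax": 0,"ay": 0,"az": 0},{"dx": -0.07,"dy": 0.24,"dz": -0.2,"ax": 0,"ay": 0,"az": 0},{"dx": -0.07,"dy": 0.26,"dz": -0.2,"ax": 0,"ay": 0,"az": 0}])

```text
clock: 8.32
tcp_pos: [0.4839, -0.4312, 0.4033]
eef_rot: [3.132, 0.235, -0.001]
wrist_force: [-0.3, -0.6, -1.2]
gripper_width: 0.0462
```

```bash
python3 meas.py g; python3 - <<'E'
from h import *
for n in ("side","top"):
    f=np.load(f"cap_g_{n}.npz");g=np.load(f"cap0_{n}.npz");P=cloud(n,f['d'])
    q=P[(P[...,2]>.135)&(P[...,2]<.17)&(P[...,0]>.4)&(P[...,0]<.5)&(abs(P[...,1])<.08)]
    print("thin",n,cv2.minAreaRect((q[:,:2]*1000).astype(np.float32)))
    # changed pixels
    df=np.abs(f['p'].astype(int)-g['p']).max(2)>60
    p=f['p'].copy(); p[df]=[0,255,0]; cv2.imwrite(f"pics/g_diff_{n}.png",p[:,:,::-1])
E
```

```text
side 3131 frame coords mm: [-4.5 -7.6] [151.6 106.4] 0.19 z 0.0429
[[-80.5, 45.29999923706055], [-80.0999984741211, -61.0], [71.5, -60.5], [71.0999984741211, 45.79999923706055]]
top 2927 frame coords mm: [-3.5 -7.7] [148.8 104.2] 0.13 z 0.0432
[[-78.0, 44.20000076293945], [-77.80000305175781, -60.0], [71.0999984741211, -59.599998474121094], [70.80000305175781, 44.599998474121094]]
t 8.425 tcp [ 0.4838 -0.431   0.4031] yaw 8.53 F [-0.46 -0.13  0.04] w 0.0458  d [-0.0421 -0.2707  0.0879] a [0.0008 0.0005 0.0721]
thin side ((443.3070983886719, -0.713287353515625), (24.724498748779297, 105.35391235351562), 12.679763793945312)
thin top ((444.96746826171875, -0.45361328125), (22.1805362701416, 103.76241302490234), 12.888824462890625)
```

View pics/g_top.png

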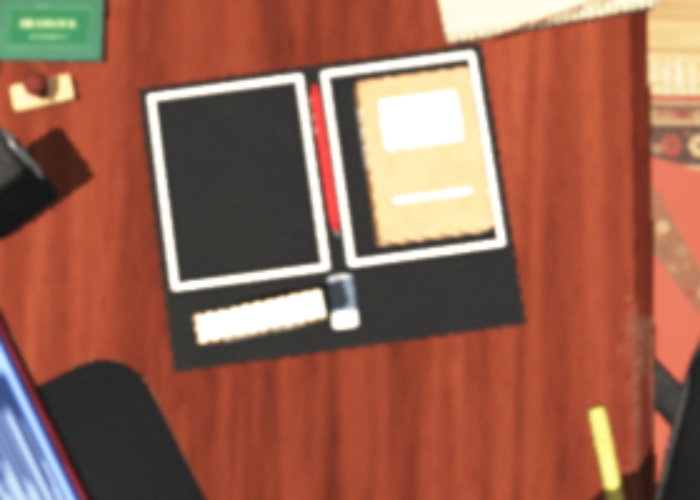

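View pics/g_side.png

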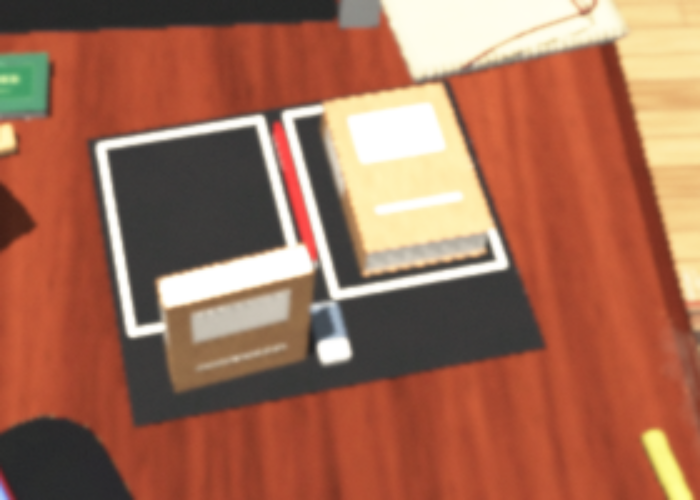

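View pics/g_diff_side.png

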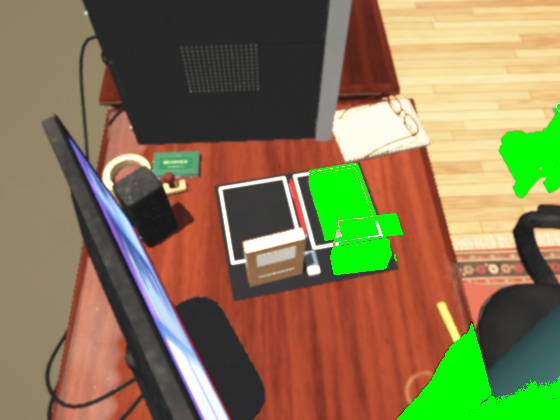

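Both views show the book flat in the right frame with its cover up. Only the book and the arm have changed since the first pictures. I'm handing it in.

```bash
python3 -c "
from h import *
print(observe()['qvel'].round(3)); print(bot.job_done())"
```

```text
[-0.023 -0.027 -0.035  0.046 -0.015  0.006 -0.016]
the job is handed in; nothing more can be done
None
```

I toppled the thick paperback, which stood on the right, with one push near its top. I then slid it forward and squared it up with two fingertips at its foot, backed the arm clear and handed in at about 8.4 s.

**Final position:** Both cameras agree within about 3 mm that the book lies flat and front cover up (top face at z = 43 mm). It is centred at about (-4, -8) mm from the frame's centre and turned about 0.2°. That is inside the inner lines by about 8 mm on the right, 9–11 mm on the near side, 18 mm on the far side and 24 mm on the left. I left it a little right of centre because that already met the task.

**Other objects:** The thin book is standing and moved less than 0.2 mm by measurement. The side camera's picture comparison shows no change at the eraser, pen or stamp.

**Problems:** My first move call was refused as invalid input, and nothing moved. No check failed.

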